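# Fetch the dominoes from the middle of the stack

### The arm

A 7-joint arm with a two-finger parallel gripper is mounted at the origin on the work surface. World frame = base frame: x ahead of the robot, y to its left, z up, the work surface at z = 0. Lengths are in mm, angles in rad, forces in N, time in s.
With the tool pointing down it reaches from about 350 to 900 mm from the base axis. Payload 19.9 kg.
Tool frame: the origin (TCP) lies midway between the tips of the shut fingers; the grasp point (between the pads) lies 19 mm behind it; z points along the fingers, y is the line along which they close (so a half turn about z gives the same grasp; the last joint's range is limited). The gripper opens to 85 mm and grips with 20 to 120 N. Pads are 22 mm wide; open, the fingers measure 114 mm over their backs; the gripper's body (76 mm by 85 mm) begins 54 mm behind the grasp point. The pads swing forward as they close: fully open they stand 13 mm farther back than shut.
Start: joints at [-1.355, 0.417, -0.01, 1.614, 0.005, 1.111, -0.053], TCP at [158.732, 604.488, 231.26] pointing down, gripper open.
Joint ranges: [-2.81, 2.81], [-0.39, 2.02], [-1.27, 1.25], [0.06, 2.57], [-1.19, 4.33], [0.19, 2], [-2.82, 2.82]. Speed limits (rad/s): [1.89, 1.89, 2.39, 2.39, 3.01, 3.01, 3.01].

### API

Orientations are given as a unit quaternion [w, x, y, z].
In Python, from workcell import bot gives the robot as it stands.
- The arm moves only by the tool step_arm, never from a script. Its argument "commands" is a list that holds one entry, the list of rows, each a list of 4 numbers: the shift along the tool's x, y, z in cm, then the turn about the tool's z in rad. A call has 1 to 12 rows; each row is the pose to reach, as a shift and turn from the pose commanded when the call began, along the tool's axes at that moment; what a row does not reach only later rows make up. A row lasts 1/8 s, in which the tool goes at most 62.5 mm and 10.7 degrees, less where a joint would pass 70% of its speed; a pose out of reach is approached as far as the arm can. A call with a gripper value outside its range is refused whole. "hand" is the opening, from -1 (shut) to 1 (fully open), so that 0 is half open, set as the call begins (left out, the last holds). The fingers move at their own pace and stop on an object; "grip_force" is the grip in N (left out, the last holds). Time passes only in rows, so rows that repeat a pose let the fingers close. It gives the time, the measured TCP pose, the force, the opening and the grip force at its end, in the units of the state.
- bot.read_state(): the state, without advancing time (a new reading comes with each control period).
- bot.get_image(name): name is "scene" or "side" or "wrist"; returns (picture, depth): 384x512x3 uint8, blue, green, red; 384x512 float32, mm along the optical axis (not along the pixel's ray), 0 where there is no reading.
- bot.calibration(name): a dict with "fx", "fy", "cx", "cy" (pixels), "R" (3x3) and "t" (3): a world point X has camera coordinates R X + t. Camera axes: x right, y down, z forward; pixel columns grow to the right and rows downward; lengths in mm; the calibration is good to about 2 mm. A picture is of the moment at which its call begins: read the wrist's pose just before it. calibration takes no time and is no camera call; for the wrist camera it gives the pose at the moment of the call.
- bot.job_done(): hands the job in; it is judged then, once.
Trained networks look in the newest picture that a camera, given by its name, has taken for a name from the list of things; names that differ only in an ending like _2 or _b are one class to them, and where a whole thing is asked for, a point or a joint stands for the part that bears it (a point fixed in the world has none). Each returns a list of dicts, best first, with "conf" (0 to 1); they miss things now and then, are a little off and sometimes report something else, mostly with a low value. They report only what shows in the picture. A call takes as long as a camera call. They do not tell look-alikes from the thing itself.
- bot.find_in(camera, target): "box" ([left, top, right, bottom] in pixels, round what is visible of it).
- bot.place_of(camera, target): "location" ([column, row] in pixels: a listed point, or the origin of a listed thing).
The state is a dict: "time_s": time; "qpos": joint angles; "qd": joint speeds; "tau": joint torques, N m; "ee_pos": TCP position; "tool_rot": TCP orientation; "ft_force": force on the tool from outside, world axes, zero at the start; "torque": the same for the moment, N m; "grip_width": finger opening in mm; "grip_force": force on a finger pad.
Only numpy, scipy, OpenCV 4.12 (cv2) and the standard library are available. Lean on these libraries where they do the work, as an engineer would, in place of code of your own. Each camera call takes 0.05 s, during which the arm holds its last target. There are 200 camera calls.

### The job

We want to play dominoes: take the slim wooden dominoes box out of the middle of the stack on the hall dresser and lay it flat in the open wooden tray. First lift off the glasses case lying on top of it, and afterwards put that case back, centred and lengthwise, on the white keepsake box at the bottom, which stays where it stands. Set both down gently and right side up, without dropping them.

Things in the scene. Friction and masses are not known exactly. Their poses are not given: they have to be found in the camera images.
- keepsake_box: white wooden keepsake box with a brass clasp, bottom of the stack, closed, 220 long (its x) x 110 wide (y) x 60 mm high, 1.8 kg, standing loose on the dresser; origin at the centre of its underside, z up. Its flat top is at z = 60 mm of its own frame. A second, identical dominoes box and other household things stand farther off.
- domino_box: slim brown wooden dominoes box with a paler sliding lid (kept shut), middle of the stack, lying flat on the keepsake box, 170 long (x) x 56 wide (y) x 34 mm high, about 0.3 kg, loose; origin at the centre of its underside, z up, lid side on top. Lies roughly lengthwise along the keepsake box.
- glasses_case: black hard glasses case with a thin metal seam and rounded edges, top of the stack, lying flat on the dominoes box, 160 long (x) x 52 wide (y) x 48 mm high, about 0.15 kg, loose, closed and rigid; origin at the centre of its underside, z up. Lies roughly lengthwise along the dominoes box.
- tray: open dark wooden tray, fixed, empty, outside 270 long (x) x 180 wide (y) x 22 mm high, walls and floor 7 mm thick (inner floor at z = 7 mm); origin at the centre of its underside, z up. It and the keepsake box stand left and right of the robot, either way round, centres 400 mm or more apart in y; the dresser top (z = 0) in the gap between is clear, so a thing can be put down there.
Not all that is in view belongs to the job. What is shaped like the keepsake_box but pink is not meant. What is shaped like the domino_box but blue is not meant.

How it is judged:
By the outcome, as a careful person would: the job done as asked, in the order asked, and still so for the second after the job is handed in, with the robot touching nothing.
It also fails if it takes over 72 s, if anything falls off the work surface, if the arm or the gripper's body presses on something with over 40 N, if the wrist force passes 120 N, or if a joint passes its speed limit or range.

## Working session

There is one attempt and no reset: what is moved stays moved. The work goes in short steps, Python scripts to look and compute and a tool call to move; the robot and the scene stay as the last step left them, time stands still between calls to the robot, and variables do not carry over. Pictures are saved under pics/ and viewed, at most 10 in all, crops included, and the job is handed in when it is done.

Besides the shell and the picture viewer there is one more tool, called after "Call:" as name(argument=value, ...), one argument or row to a line, values as JSON. step_arm: Moves the arm, as the interface text tells. Its arguments: {"type":"object","properties":{"commands":{"type":"array","items":{"type":"array","items":{"type":"array","items":{"type":"number"}}}},"hand":{"type":"number"},"grip_force":{"type":"number"}},"required":["commands"]}

```bash
mkdir -p pics; ls; cat > h.py <<'E'
import numpy as np, cv2
from workcell import bot
def cloud(name):
    im,d=bot.get_image(name); c=bot.calibration(name)
    v,u=np.mgrid[:384,:512]; R=np.array(c["R"]);t=np.array(c["t"])
    P=np.stack([(u-c["cx"])/c["fx"]*d,(v-c["cy"])/c["fy"]*d,d],-1)
    W=(P-t)@R; W[d<=0]=np.nan
    return im,d,W
E
python3 - <<'E'
from h import *
s=bot.read_state();print(s)
out=[]
for n in["scene","side"]:
    im,d,W=cloud(n);np.savez(n,im=im,W=W);out.append(im)
    for t in["keepsake_box","domino_box","glasses_case","tray"]:
        for r in bot.find_in(n,t)[:3]:
            b=np.array(r["box"]).astype(int);m=W[(b[1]+b[3])//2,(b[0]+b[2])//2]
            print(n,t,b,round(r["conf"],2),m.round())
cv2.imwrite("pics/a.png",out[0]);cv2.imwrite("pics/b.png",out[1])
E
```

```text
pics
{'time_s': 0.0, 'qpos': array([-1.35545402,  0.41793588, -0.01028458,  1.61417611,  0.00466305,
        1.11070951, -0.05302118]), 'qd': array([ 0.00049085,  0.00057142, -0.00161698, -0.00095783, -0.00112163,
        0.00123344,  0.00079819]), 'tau': array([-3.92340298e-04, -8.64417315e+01,  6.78792056e-01, -4.34912038e+01,
        1.90498325e-02,  7.25676626e-03,  1.86062920e-05]), 'ee_pos': array([158.68947901, 604.15595439, 230.68330921]), 'tool_rot': array([-4.46660867e-05,  1.28091344e-01,  9.91762192e-01, -6.00789672e-04]), 'ft_force': array([-0.56993143, -0.28365057, -0.47176095]), 'torque': array([0.00684497, 0.00599439, 0.00728406]), 'grip_force': 0.0, 'grip_width': 85.64663433916895}
scene keepsake_box [313 108 354 174] 0.9 [348. 333.  62.]
scene keepsake_box [295 189 375 264] 0.56 [631. 185.  95.]
scene keepsake_box [314 174 360 233] 0.52 [596. 201. 143.]
scene domino_box [311 187 361 245] 0.89 [624. 185. 132.]
scene domino_box [222 163 278 200] 0.56 [379.  52.  38.]
scene glasses_case [311 176 359 235] 0.85 [598. 194. 141.]
scene tray [126 229 230 351] 0.84 [ 611. -236.    9.]
side keepsake_box [229 155 307 192] 0.75 [556. 154.  52.]
side keepsake_box [140 148 212 180] 0.7 [308. 298.  58.]
side domino_box [241 154 294 168] 0.79 [563. 180.  78.]
side domino_box [194 193 243 241] 0.68 [350.  13.  36.]
side tray [284 222 427 310] 0.72 [ 595. -247.    5.]
```

View pics/a.png

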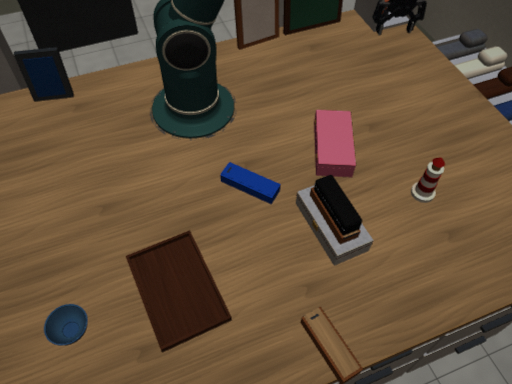

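View pics/b.png

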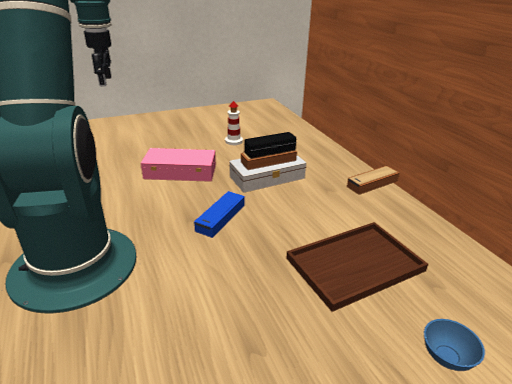

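The stack is at about (600,190) with the scene pixel near (337,210). The tray is on the right at scene pixel (178,290), and the pink and blue boxes are decoys. Next I'll fit the poses from depth.

```bash
cat >> h.py <<'E'
def fit(P):
    (c,s,a)=cv2.minAreaRect(P[:,:2].astype(np.float32))
    if s[0]<s[1]: a+=90; s=s[::-1]
    a=(a+90)%180-90
    return np.round(c,1),np.round(s,1),round(a,1)
def band(W,z0,z1,c,r):
    w=W.reshape(-1,3);w=w[~np.isnan(w[:,0])]
    return w[(w[:,2]>z0)&(w[:,2]<z1)&(np.hypot(w[:,0]-c[0],w[:,1]-c[1])<r)]
E
python3 - <<'E'
from h import *
for n in["scene","side"]:
    W=np.load(n+".npz")["W"]
    for k,z0,z1,c,r in[("case top",132,150,(600,190),150),("case",100,150,(600,190),150),("dom",66,90,(600,190),150),("keep",50,64,(600,190),150),("keepall",20,64,(600,190),150),("tray",12,30,(600,-240),220)]:
        p=band(W,z0,z1,c,r)
        if len(p)>5: print(n,k,len(p),*fit(p),np.median(p[:,2]).round(1))
E
```

```text
scene case top 1116 [588.1 208.9] [161.2  53.6] 2.0 142.4
scene case 1468 [588.2 207.3] [161.4  56.7] 2.6 141.5
scene dom 297 [594.  183.2] [175.1  57.5] 19.6 77.7
scene keep 1109 [583.5 211. ] [222.2 112.5] 4.0 60.6
scene keepall 1581 [583.5 211.1] [222.1 112.6] 3.9 59.1
scene tray 1495 [ 603.9 -236.3] [273.2 180.7] 4.0 21.7
side case top 457 [582.5 205.3] [158.3  52.1] -0.3 140.9
side case 953 [582.6 204.2] [161.6  54.2] -0.3 131.1
side dom 382 [573.6 184.6] [177.9  54.3] -15.3 78.1
side keep 668 [577.6 208.6] [219.2 109. ] 1.9 59.2
side keepall 1288 [578.4 207. ] [223.2 111.2] 1.6 51.1
side tray 1675 [ 601.4 -237. ] [273.6 183.1] 4.3 20.6
```

```bash
cat >> h.py <<'E'
def go(x,y,z,yaw):
    "yaw: long-axis angle (deg) of the thing; tool y is across it"
    s=bot.read_state();w,a,b,c=s["tool_rot"]
    from scipy.spatial.transform import Rotation as Ro
    R=Ro.from_quat([a,b,c,w]).as_matrix()
    sh=R.T@(np.array([x,y,z])-s["ee_pos"])/10
    cur=np.degrees(np.arctan2(R[1,0],R[0,0]))
    t=-np.radians((yaw+180-cur+180)%360-180)
    print("pos",s["ee_pos"].round(1),"yaw",round((cur-180)%360,1),"tilt",R[:,2].round(3),"t",s["time_s"],"shift cm",sh.round(2),"turn",round(t,3))
E
python3 -c "
from h import *
go(585,207,250,1.5)"
```

```text
pos [158.7 604.5 231.2] yaw 345.3 tilt [ 0. -0. -1.] t 0.5 shift cm [-51.32 -27.62  -1.87] turn -0.283
```

Call:
step_arm(
  commands=[
    [[-51.3,-27.6,-1.9,-0.28],[-51.3,-27.6,-1.9,-0.28],[-51.3,-27.6,-1.9,-0.28],[-51.3,-27.6,-1.9,-0.28],[-51.3,-27.6,-1.9,-0.28],[-51.3,-27.6,-1.9,-0.28],[-51.3,-27.6,-1.9,-0.28],[-51.3,-27.6,-1.9,-0.28],[-51.3,-27.6,-1.9,-0.28],[-51.3,-27.6,-1.9,-0.28],[-51.3,-27.6,-1.9,-0.28],[-51.3,-27.6,-1.9,-0.28]],
  ],
  hand=1,
  grip_force=30,
)

```text
time_s: 2.0
ee_pos: [583.9, 208.6, 250.2]
tool_rot: [-0.0, -0.012, 1.0, 0.0]
ft_force: [-0.4, 0.4, -0.5]
grip_width: 85.1
grip_force: 0.0
```

```bash
python3 - <<'E'
from h import *
go(585,207,250,1.5)
im,d,W=cloud("wrist");cv2.imwrite("pics/c.png",im)
for k,z0,z1 in[("case top",132,150),("case",100,150),("dom",66,92),("keep",50,64)]:
    p=band(W,z0,z1,(585,207),140)
    if len(p)>5: print(k,len(p),*fit(p),np.median(p[:,2]).round(1))
E
```

```text
pos [583.9 208.6 250.2] yaw 1.4 tilt [-0.001  0.    -1.   ] t 2.0 shift cm [-0.1  -0.16  0.02] turn -0.001
case top 10161 [585.1 209.1] [158.1  52.1] 1.8 141.3
case 10166 [585.1 209.4] [158.2  52.7] 1.8 141.3
dom 17 [502.9 207.4] [55.2  9.1] -89.5 91.8
keep 8959 [581.3 211.7] [219.5 112.6] 2.7 59.4
```

View pics/c.png

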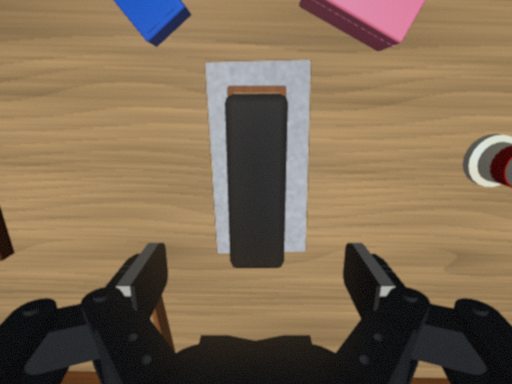

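The case is centred at about (585,209) with yaw 1.8°, at wrist pixel (257,180). I'll descend onto it.

Call:
step_arm(
  commands=[
    [[-0.1,0.05,6.0,-0.007],[-0.1,0.05,11.0,-0.007],[-0.1,0.05,14.0,-0.007],[-0.1,0.05,15.0,-0.007],[-0.1,0.05,15.0,-0.007],[-0.1,0.05,15.0,-0.007]],
  ],
)

```text
time_s: 2.8
ee_pos: [586.4, 208.3, 101.8]
tool_rot: [0.001, -0.015, 1.0, 0.0]
ft_force: [-0.4, -0.5, 0.6]
grip_width: 85.5
grip_force: 0.0
```

Call:
step_arm(
  commands=[
    [[0,0,0,0],[0,0,0,0],[0,0,0,0],[0,0,0,0],[0,0,0,0],[0,0,0,0]],
  ],
  hand=-1,
  grip_force=25,
)

```text
time_s: 3.55
ee_pos: [586.1, 208.0, 101.0]
tool_rot: [0.0, -0.015, 1.0, 0.0]
ft_force: [-1.8, 0.8, 7.2]
grip_width: 51.8
grip_force: 26.8
```

Call:
step_arm(
  commands=[
    [[0,0,-1.0,0],[0,0,-3.0,0],[0,0,-6.0,0],[0,0,-9.0,0],[0,0,-10.0,0],[0,0,-10.0,0]],
  ],
)

```text
time_s: 4.3
ee_pos: [585.9, 207.8, 201.0]
tool_rot: [0.0, -0.015, 1.0, 0.0]
ft_force: [-0.4, -0.3, -2.2]
grip_width: 51.9
grip_force: 26.8
```

```bash
python3 - <<'E'
from h import *
print(bot.read_state()["ft_force"].round(1))
im,d,W=cloud("scene");cv2.imwrite("pics/d.png",im[130:300,230:440].repeat(2,0).repeat(2,1))
for k,z0,z1 in[("case",155,260),("dom",85,100),("keep",50,64)]:
    p=band(W,z0,z1,(585,207),140)
    if len(p)>5: print(k,len(p),*fit(p),np.median(p[:,2]).round(1))
go(600,5,150,1.8)
E
```

```text
[-0.4 -0.3 -2.2]
case 1320 [589.1 203.6] [161.2 102.1] 26.2 241.6
dom 1182 [584.4 206.8] [172.9  58.5] 2.9 95.5
keep 1206 [583.3 210.4] [223.7 113.1] 4.8 60.4
pos [585.5 207.7 200. ] yaw 1.7 tilt [-0. -0. -1.] t 4.35 shift cm [ -0.83 -20.3    5.  ] turn -0.001
```

View pics/d.png

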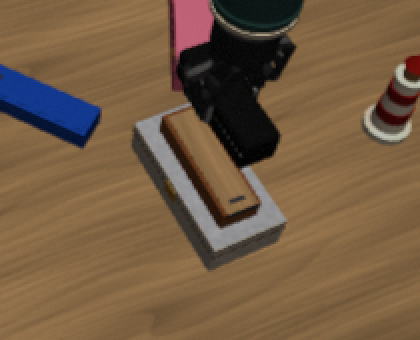

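The case is lifted, and the dominoes box stayed put at about (585,208). I'll carry the case to the gap.

Call:
step_arm(
  commands=[
    [[-0.3,-4,0,0],[-0.8,-10,0,0],[-0.8,-16,0,0],[-0.8,-20.3,2,0],[-0.8,-20.3,7,0],[-0.8,-20.3,12,0],[-0.8,-20.3,16,0],[-0.8,-20.3,18,0],[-0.8,-20.3,18.7,0],[-0.8,-20.3,18.9,0],[-0.8,-20.3,19.1,0],[-0.8,-20.3,19.1,0]],
  ],
)

```text
time_s: 5.85
ee_pos: [600.3, 5.1, 10.0]
tool_rot: [0.001, -0.015, 1.0, 0.0]
ft_force: [0.3, 0.0, -0.4]
grip_width: 51.4
grip_force: 26.8
```

Call:
step_arm(
  commands=[
    [[0,0,0.1,0],[0,0,0.15,0],[0,0,0.2,0],[0,0,0.25,0],[0,0,0.25,0]],
  ],
)

```text
time_s: 6.48
ee_pos: [600.0, 5.1, 7.1]
tool_rot: [0.0, -0.015, 1.0, -0.0]
ft_force: [-2.9, 0.7, 4.6]
grip_width: 51.6
grip_force: 27.5
```

Call:
step_arm(
  commands=[
    [[0,0,0,0],[0,0,0,0],[0,0,0,0],[0,0,0,0],[0,0,-2,0],[0,0,-6,0],[0,0,-12,0],[0,0,-18,0],[0,0,-21,0],[0,0,-21,0]],
  ],
  hand=1,
)

```text
time_s: 7.72
ee_pos: [600.9, 5.1, 220.7]
tool_rot: [0.003, -0.015, 1.0, 0.0]
ft_force: [-0.3, 0.0, -0.6]
grip_width: 85.4
grip_force: 0.0
```

```bash
python3 - <<'E'
from h import *
im,d,W=cloud("wrist")
for k,z0,z1,c in[("case",35,60,(600,5)),("dom",85,105,(585,207)),("keep",50,64,(585,207))]:
    p=band(W,z0,z1,c,140)
    if len(p)>5: print(k,len(p),*fit(p),np.median(p[:,2]).round(1))
go(584.5,208,200,2.5)
E
```

```text
case 6847 [597.8   4.2] [158.1  52. ] 1.7 45.1
dom 10793 [582.4 208.2] [170.8  57.8] 1.5 91.9
keep 8649 [580.4 211. ] [220.6 112.1] 3.8 57.3
pos [600.2   5.1 218.7] yaw 1.7 tilt [ 0.003  0.    -1.   ] t 7.775 shift cm [ 0.96 20.33  1.87] turn -0.013
```

Call:
step_arm(
  commands=[
    [[0.2,5,0,-0.006],[0.9,11,0,-0.006],[1.5,17,0,-0.006],[1.6,20.3,0,-0.006],[1.6,20.3,0,-0.006],[1.6,20.3,0,-0.006],[1.6,20.3,0,-0.006]],
  ],
)

```text
time_s: 8.65
ee_pos: [578.0, 206.1, 216.6]
tool_rot: [-0.0, -0.017, 1.0, -0.0]
ft_force: [0.1, 0.7, 0.1]
grip_width: 85.7
grip_force: 0.0
```

```bash
python3 - <<'E'
from h import *
im,d,W=cloud("wrist")
for k,z0,z1,c in[("dom",85,105,(585,207)),("keep",50,64,(585,207))]:
    p=band(W,z0,z1,c,140)
    if len(p)>5: print(k,len(p),*fit(p),np.median(p[:,2]).round(1))
go(584.5,208,67,2)
E
```

```text
dom 10912 [583.5 209.1] [170.5  56.1] 1.3 94.1
keep 11488 [581.4 211.7] [219.7 112.8] 2.8 59.4
pos [578.  206.3 216.7] yaw 2.0 tilt [-0. -0. -1.] t 8.7 shift cm [-0.66  0.16 14.97] turn -0.0
```

Call:
step_arm(
  commands=[
    [[-0.6,0.22,5.0,0.008],[-0.6,0.22,10.0,0.008],[-0.6,0.22,13.5,0.008],[-0.6,0.22,15.0,0.008],[-0.6,0.22,15.3,0.008],[-0.6,0.22,15.3,0.008],[-0.6,0.22,15.3,0.008]],
  ],
)

```text
time_s: 9.57
ee_pos: [584.4, 210.2, 65.1]
tool_rot: [0.001, -0.014, 1.0, 0.0]
ft_force: [0.2, -0.5, 0.0]
grip_width: 85.0
grip_force: 0.0
```

Call:
step_arm(
  commands=[
    [[0,0,0,0],[0,0,0,0],[0,0,0,0],[0,0,0,0],[0,0,0,0],[0,0,0,0]],
  ],
  hand=-1,
  grip_force=40,
)

```text
time_s: 10.32
ee_pos: [583.9, 210.0, 64.4]
tool_rot: [0.0, -0.014, 1.0, 0.0]
ft_force: [-2.5, -1.1, 6.3]
grip_width: 55.1
grip_force: 42.6
```

Call:
step_arm(
  commands=[
    [[0,0,-1.0,0],[0,0,-3.0,0],[0,0,-6.0,0],[0,0,-10.0,0],[0,0,-12.0,0],[0,0,-12.0,0]],
  ],
)

```text
time_s: 11.08
ee_pos: [584.5, 210.2, 186.3]
tool_rot: [0.002, -0.014, 1.0, 0.001]
ft_force: [-0.3, -0.3, -4.3]
grip_width: 55.3
grip_force: 44.4
```

```bash
python3 - <<'E'
from h import *
s=bot.read_state();print(s["ft_force"].round(1),s["grip_width"])
im,d,W=cloud("side")
for k,z0,z1 in[("dom",160,185),("keep",50,64)]:
    p=band(W,z0,z1,(585,207),140)
    if len(p)>5: print(k,len(p),*fit(p),np.median(p[:,2]).round(1))
go(602.5,-236.6,184,4.1)
E
```

```text
[-0.3 -0.3 -4.3] 55.320577699586515
dom 52 [572.4 183.3] [169.6  47.1] -14.7 183.8
keep 1289 [578.2 210.6] [221.2 114.3] 2.5 59.5
pos [583.8 210.  184.6] yaw 1.6 tilt [ 0.001  0.001 -1.   ] t 11.125 shift cm [-6.10e-01 -4.47e+01  4.00e-02] turn -0.043
```

Call:
step_arm(
  commands=[
    [[0,-4,0,0],[0,-10,0,0],[-0.1,-16,0,0],[-0.2,-22,0,0],[-0.3,-28,0,0],[-0.4,-34,0,-0.02],[-0.5,-40,0,-0.04],[-0.6,-43.5,0,-0.043],[-0.6,-44.7,0,-0.043],[-0.6,-44.7,0,-0.043],[-0.6,-44.7,0,-0.043]],
  ],
)

```text
time_s: 12.5
ee_pos: [602.5, -235.0, 183.4]
tool_rot: [-0.0, -0.036, 0.999, 0.0]
ft_force: [1.5, 0.9, -3.7]
grip_width: 55.1
grip_force: 44.4
```

```bash
python3 - <<'E'
from h import *
im,d,W=cloud("wrist");cv2.imwrite("pics/e.png",im)
for k,z0,z1 in[("tray",14,26)]:
    p=band(W,z0,z1,(602,-237),220)
    print(k,len(p),*fit(p),np.median(p[:,2]).round(1))
go(602.5,-236.6,14,4.1)
E
```

```text
tray 6277 [ 571.5 -175.8] [308.4 214.7] -85.6 21.4
pos [ 602.6 -235.   183.6] yaw 4.2 tilt [-0.     0.001 -1.   ] t 12.55 shift cm [ 0.02 -0.17 16.96] turn 0.002
```

View pics/e.png

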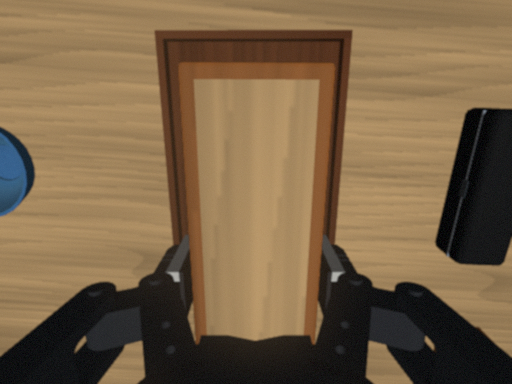

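The dominoes box (pixel 258,200) is held level over the tray, centred and aligned with it. I'll lower it.

Call:
step_arm(
  commands=[
    [[0,-0.1,3,0],[0,-0.1,7,0],[0,-0.1,11,0],[0,-0.1,14,0],[0,-0.1,15.8,0],[0,-0.1,16.5,0],[0,-0.1,16.8,0],[0,-0.1,16.95,0],[0,-0.1,17.0,0],[0,-0.1,17.05,0],[0,-0.1,17.1,0],[0,-0.1,17.15,0]],
  ],
)

```text
time_s: 14.05
ee_pos: [602.4, -237.7, 12.4]
tool_rot: [0.0, -0.036, 0.999, -0.0]
ft_force: [-0.0, -0.2, -3.4]
grip_width: 55.5
grip_force: 44.2
```

Call:
step_arm(
  commands=[
    [[0,0,0.05,0],[0,0,0.1,0],[0,0,0.1,0],[0,0,0.15,0],[0,0,0.15,0]],
  ],
)

```text
time_s: 14.68
ee_pos: [602.4, -237.7, 11.4]
tool_rot: [0.0, -0.036, 0.999, 0.0]
ft_force: [-5.3, 3.0, 8.8]
grip_width: 55.4
grip_force: 45.9
```

Contact is made (the force went from -3.4 to +8.8 N). I'll release and go back to the case.

Call:
step_arm(
  commands=[
    [[0,0,0,0],[0,0,0,0],[0,0,0,0],[0,0,0,0],[0,0,-2,0],[0,0,-6,0],[0,0,-12,0],[0,0,-18,0],[0,0,-20,0],[0,0,-20,0]],
  ],
  hand=1,
)

```text
time_s: 15.92
ee_pos: [602.9, -237.9, 213.1]
tool_rot: [0.002, -0.036, 0.999, -0.0]
ft_force: [-0.2, 0.2, -1.1]
grip_width: 85.5
grip_force: 0.0
```

```bash
python3 - <<'E'
from h import *
im,d,W=cloud("wrist")
p=band(W,35,48,(602,-237),140);print("dom",len(p),*fit(p),np.median(p[:,2]).round(1))
im,d,W=cloud("scene")
p=band(W,34,48,(602,-237),110);print("dom",len(p),*fit(p),np.median(p[:,2]).round(1))
p=band(W,15,30,(602,-237),200);print("tray",len(p),*fit(p))
p=band(W,35,60,(600,5),120);print("case",len(p),*fit(p))
go(599,4.5,200,1.7)
E
```

```text
dom 8190 [ 600.9 -238.2] [170.3  56. ] 3.8 39.2
dom 1454 [ 602.3 -237.6] [173.4  56. ] 3.8 42.8
tray 1154 [ 604.3 -236.1] [272.2 180.4] 4.2
case 1152 [601.5   4.8] [160.1  53.1] 2.2
pos [ 601.9 -237.4  210.2] yaw 4.1 tilt [-0.001  0.    -1.   ] t 16.025 shift cm [-1.43 24.15  1.03] turn 0.042
```

Call:
step_arm(
  commands=[
    [[0,5,0,0],[-0.5,11,0,0.02],[-1.2,17,0,0.04],[-1.5,22,0,0.04],[-1.5,24.2,0,0.04],[-1.5,24.2,0,0.04],[-1.5,24.2,0,0.04]],
  ],
)

```text
time_s: 16.9
ee_pos: [599.8, 3.5, 210.0]
tool_rot: [-0.001, -0.015, 1.0, -0.0]
ft_force: [-0.7, -0.3, -0.1]
grip_width: 85.4
grip_force: 0.0
```

```bash
python3 - <<'E'
from h import *
im,d,W=cloud("wrist")
p=band(W,35,60,(600,5),120);print("case",len(p),*fit(p),np.median(p[:,2]))
go(600,4.8,8,1.8)
E
```

```text
case 7222 [599.5   3.9] [157.3  52.1] 1.8 47.350526558898174
pos [599.9   3.3 210.2] yaw 1.7 tilt [-0.001 -0.001 -1.   ] t 16.95 shift cm [-0.03  0.17 20.22] turn -0.002
```

Call:
step_arm(
  commands=[
    [[0,0.1,5,0],[0,0.1,10,0],[0,0.1,15,0],[0,0.1,18.5,0],[0,0.1,20,0],[0,0.1,20.3,0],[0,0.1,20.3,0],[0,0.1,20.3,0]],
  ],
)

```text
time_s: 17.95
ee_pos: [600.9, 5.7, 9.1]
tool_rot: [0.001, -0.016, 1.0, 0.0]
ft_force: [-1.5, 0.8, 0.6]
grip_width: 85.5
grip_force: 0.0
```

Call:
step_arm(
  commands=[
    [[0,0,0,0],[0,0,0,0],[0,0,0,0],[0,0,0,0],[0,0,0,0],[0,0,0,0]],
  ],
  hand=-1,
  grip_force=25,
)

```text
time_s: 18.7
ee_pos: [600.3, 5.8, 8.3]
tool_rot: [0.0, -0.016, 1.0, 0.0]
ft_force: [-1.8, 0.1, 6.5]
grip_width: 51.8
grip_force: 26.7
```

Call:
step_arm(
  commands=[
    [[0,0,-1.0,0],[0,0,-3.0,0],[0,0,-7.0,0],[0,0,-12.0,0],[0,0,-15.0,0],[0,0,-15.0,0],[0,0,-15.0,0]],
  ],
)

```text
time_s: 19.58
ee_pos: [599.8, 5.8, 157.9]
tool_rot: [-0.0, -0.016, 1.0, 0.0]
ft_force: [-0.9, -0.1, -2.3]
grip_width: 51.7
grip_force: 26.9
```

```bash
python3 - <<'E'
from h import *
go(581.3,211,160,2.8)
im,d,W=cloud("scene")
p=band(W,50,64,(585,207),140);print("keep",len(p),*fit(p))
im,d,W=cloud("side")
p=band(W,50,64,(585,207),140);print("keep",len(p),*fit(p))
E
```

```text
pos [599.8   5.8 157.9] yaw 1.8 tilt [-0.  0. -1.] t 19.575 shift cm [ 1.2  20.57 -0.21] turn -0.018
keep 2716 [582.5 212. ] [222.5 113.8] 2.4
keep 892 [555.1 210.1] [176.4 115.1] 3.4
```

Call:
step_arm(
  commands=[
    [[0.2,4,0,0],[0.6,9,0,0],[1.0,15,0,-0.01],[1.2,19,0,-0.016],[1.2,20.6,0,-0.016],[1.2,20.6,2,-0.016],[1.2,20.6,5,-0.016],[1.2,20.6,7,-0.016],[1.2,20.6,8.2,-0.016],[1.2,20.6,8.5,-0.016],[1.2,20.6,8.6,-0.016],[1.2,20.6,8.6,-0.016]],
  ],
)

```text
time_s: 21.18
ee_pos: [582.1, 211.4, 72.5]
tool_rot: [0.0, -0.024, 1.0, 0.0]
ft_force: [0.5, -0.4, -2.3]
grip_width: 52.0
grip_force: 27.0
```

```bash
python3 - <<'E'
from h import *
go(581.5,211,68.5,2.7)
im,d,W=cloud("scene")
p=band(W,50,64,(585,207),140);print("keep",len(p),*fit(p))
p=band(W,100,130,(585,207),140);print("case+",len(p),*fit(p))
im,d,W=cloud("wrist");cv2.imwrite("pics/f.png",im)
E
```

```text
pos [582.1 211.4  72.5] yaw 2.7 tilt [ 0.001  0.    -1.   ] t 21.175 shift cm [ 0.06 -0.03  0.4 ] turn 0.0
keep 1345 [582.6 212.1] [222.8 114.5] 2.3
case+ 839 [585.1 205.9] [161.5 101.8] 25.2
```

View pics/f.png

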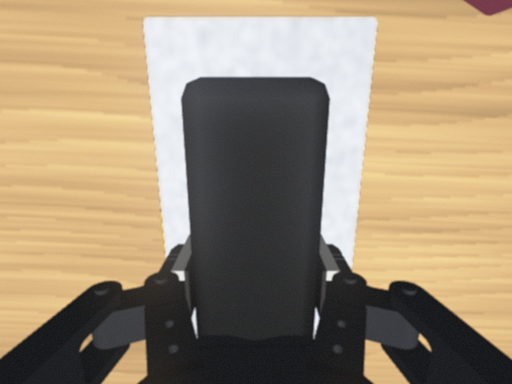

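The case is centred over the white box: left gap about 38 px and right gap about 40 px at the far edge, and aligned. I'll lower it to contact.

Call:
step_arm(
  commands=[
    [[0,0,0.1,0],[0,0,0.2,0],[0,0,0.3,0],[0,0,0.35,0],[0,0,0.4,0],[0,0,0.42,0],[0,0,0.42,0]],
  ],
)

```text
time_s: 22.15
ee_pos: [581.6, 211.3, 68.3]
tool_rot: [-0.0, -0.024, 1.0, 0.0]
ft_force: [-6.6, -2.0, 11.8]
grip_width: 51.7
grip_force: 28.5
```

Call:
step_arm(
  commands=[
    [[0,0,0,0],[0,0,0,0],[0,0,0,0],[0,0,0,0],[0,0,-2,0],[0,0,-6,0],[0,0,-11,0],[0,0,-15,0],[0,0,-16,0],[0,0,-16,0]],
  ],
  hand=1,
)

```text
time_s: 23.4
ee_pos: [581.8, 211.4, 228.7]
tool_rot: [0.001, -0.024, 1.0, 0.0]
ft_force: [0.3, 0.2, -0.6]
grip_width: 85.3
grip_force: 0.0
```

```bash
python3 - <<'E'
from h import *
for n in["wrist","scene","side"]:
    im,d,W=cloud(n)
    for k,z0,z1,c in[("case",98,115,(582,211)),("keep",50,64,(582,211)),("dom",34,48,(602,-237))]:
        p=band(W,z0,z1,c,140)
        if len(p)>50: print(n,k,len(p),*fit(p),np.median(p[:,2]).round(1))
    if n=="scene": cv2.imwrite("pics/g.png",im)
E
```

```text
wrist case 9410 [580.1 210. ] [158.2  52.1] 2.7 106.0
wrist keep 11682 [581.  211.3] [219.6 112.6] 2.8 58.2
scene case 1052 [582.6 210. ] [160.9  53.3] 1.7 108.6
scene keep 1432 [583.1 211.9] [222.9 114.2] 3.0 60.7
scene dom 1452 [ 603.  -237.6] [172.5  55.9] 3.8 42.8
side case 470 [576.8 208.4] [158.9  54.2] 3.1 106.9
side keep 737 [578.1 208.5] [221.9 113.7] 1.9 59.3
side dom 1334 [ 599.2 -239.6] [173.1  57.8] 3.7 41.5
```

View pics/g.png

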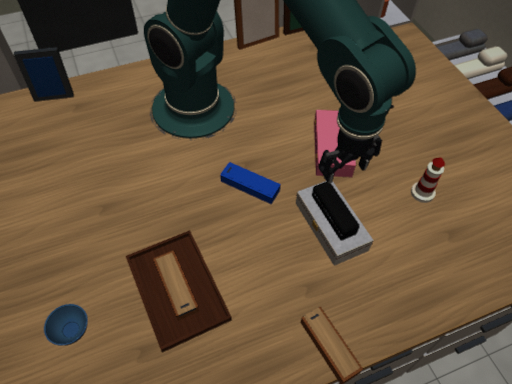

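The case sits centred on the white box (335,212), and the dominoes box lies flat in the tray (177,283). The gripper is clear of everything.

```bash
python3 -c "
from workcell import bot
print(bot.job_done())"
```

```text
the job is handed in; nothing more can be done
None
```

The dominoes box lies flat in the tray, the glasses case is back centred and lengthwise on the white keepsake box (about 1 mm off centre by the cameras), and the job was handed in at about 24 s.

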